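# Set four containers in their own carrier pucks for labelling

## Task

These four containers go through the labelling machine next, each standing in the carrier puck bored to its size, whose colour is that of its cap or lid: black, white, blue and green. The two brown bottles have been dropped into the wrong, too large pucks, so move them to their own and set the white bottle and the jar in the pucks this frees, every one upright and fully home in its well. Leave the pucks standing where they are, knock nothing over, and leave the scanner and the orange carton alone.

Things in the scene. Friction and masses are not known exactly. Their poses are not given: they have to be found in the camera images.
- black_cap_bottle: small amber (brown) tablet bottle with a BLACK cap: diameter 38 mm up to 62 mm, cap diameter 28 mm above, 75 mm tall, round, 60 to 140 g. Origin: centre of its underside; z up along its axis. At the start it stands loosely in the green or the blue puck.
- white_cap_bottle: larger amber (brown) tablet bottle with a WHITE cap: diameter 44 mm up to 70 mm, cap diameter 33 mm above, 85 mm tall, round, 60 to 140 g. Origin: centre of its underside; z up along its axis. At the start it stands loosely in the blue or the green puck (the one without the black-capped bottle).
- blue_cap_bottle: white plastic tablet bottle with a BLUE cap: diameter 52 mm up to 66 mm, cap diameter 38 mm above, 80 mm tall, round, 60 to 140 g. Origin: centre of its underside; z up along its axis. At the start it stands on the bench.
- green_lid_jar: squat white ointment jar with a ribbed GREEN lid: diameter 60 mm over its whole height, 58 mm tall, round, 60 to 140 g. Origin: centre of its underside; z up along its axis. At the start it stands on the bench.
- black_puck: BLACK carrier puck for the 38 mm bottle: round loose plastic carrier, outer diameter 88 mm, 34 mm high, 0.8 kg, with a round well in its top: bore 43 mm, its steel-faced floor 8 mm above the puck's underside (26 mm deep); the top 7 mm of the well widen to 51 mm as a lead-in. Origin: centre of its underside on the bench; z up. Its well is empty at the start.
- white_puck: WHITE carrier puck for the 44 mm bottle: round loose plastic carrier, outer diameter 88 mm, 34 mm high, 0.8 kg, with a round well in its top: bore 49 mm, its steel-faced floor 8 mm above the puck's underside (26 mm deep); the top 7 mm of the well widen to 57 mm as a lead-in. Origin: centre of its underside on the bench; z up. Its well is empty at the start.
- blue_puck: BLUE carrier puck for the 52 mm bottle: round loose plastic carrier, outer diameter 88 mm, 34 mm high, 0.8 kg, with a round well in its top: bore 57 mm, its steel-faced floor 8 mm above the puck's underside (26 mm deep); the top 7 mm of the well widen to 65 mm as a lead-in. Origin: centre of its underside on the bench; z up. At the start one of the two amber bottles stands in its well.
- green_puck: GREEN carrier puck for the 60 mm jar: round loose plastic carrier, outer diameter 88 mm, 34 mm high, 0.8 kg, with a round well in its top: bore 65 mm, its steel-faced floor 8 mm above the puck's underside (26 mm deep); the top 7 mm of the well widen to 73 mm as a lead-in. Origin: centre of its underside on the bench; z up. At the start one of the two amber bottles stands in its well.
- scanner: black hand barcode scanner lying on the bench, 170 x 34 x 31 mm, long side along its y. Origin: centre of its underside. A bystander: leave it alone.
- orange_carton: orange tablet carton lying on the bench, 110 x 52 x 40 mm, long side along its y. Origin: centre of its underside. A bystander: leave it alone.
There are look-alikes about, which are no part of the job. There is more than one size of the blue_puck; the job needs the smaller. Leave any purple look-alike of the white_cap_bottle alone.

How it is judged:
By the outcome, as a careful person would: the job done as asked, in the order asked, and still so for the second after the job is handed in, with the robot touching nothing.
It also fails if it takes over 96 s, if anything falls off the work surface, if the arm or the gripper's body presses on something with over 40 N, if the wrist force passes 120 N, or if a joint passes its speed limit or range.

## Robot

A 6-joint arm with a two-finger parallel gripper is mounted at the origin on a cart in front of the work surface, level with it; the furniture and walls round the work are solid. World frame = base frame: x ahead of the robot, y to its left, z up, the work surface at z = 0. Lengths are in m, angles in degrees, forces in N, time in s.
With the tool pointing down it reaches from about 0.35 to 0.875 m from the base axis. Payload 4.2 kg.
Tool frame: the origin (TCP) lies between the finger pads; the fingertips stand 17 mm ahead of it and the grasp point (between the pads) lies 2 mm behind it; z points along the fingers, y is the line along which they close (so a half turn about z gives the same grasp; the last joint's range is limited). The gripper opens to 87 mm and grips with 3 to 60 N. Pads are 19 mm wide; open, the fingers measure 117 mm over their backs; the gripper's body (75 mm by 190 mm) begins 51 mm behind the grasp point.
Start: joints at [83.744, 22.042, 0.453, 0, -68.411, -14.817], TCP at [0.225, 0.583, 0.201] pointing down, gripper open.
Joint ranges: [-179.83, 179.83], [-69.29, 118.12], [-61.27, 80.66], [-181.25, 117.63], [-171.15, -9.14], [-177.46, 177.46]. Speed limits (degrees/s): [159.86, 159.86, 180, 180, 180, 180].

## Interface

Orientations are given as a 3x3 rotation matrix whose columns are the frame's x, y, z axes.
In Python, from station import r gives the robot as it stands.
- The arm moves only by the tool servo_tool, never from a script. Its argument "targets" is a list of rows, each a list of 5 numbers: the shift along the world's x, y, z in units of 30 mm (1.0 is 30 mm), then the turn about the world's z in rad, then the finger opening in mm, from 0 to 87. In form: [[x, y, z, turn, gripper], ...]. A call has exactly 5 rows; each row is the pose to reach, as a shift and turn from the pose commanded when the call began; what a row does not reach only later rows make up. A row lasts 1/12 s, in which the tool goes at most 41.7 mm and 7.16 degrees, less where a joint would pass 70% of its speed; a pose out of reach is approached as far as the arm can. A call with a gripper value outside its range is refused whole. The fingers move at their own pace and stop on an object; the grip force is fixed at half the most. Time passes only in rows, so rows that repeat a pose let the fingers close, or fill a call up. It gives the time, the measured TCP pose, the force, the opening and the grip force at its end, in the units of the state.
- r.sense(): the state, without advancing time (a new reading comes with each control period).
- r.capture(name): name is "side" or "top"; returns a dict with "pixels" (384x512x3 uint8, red, green, blue), "fx", "fy", "cx", "cy" (pixels), "world_from_camera" (4x4, takes a point from camera to world coordinates). Camera axes: x right, y down, z forward; pixel columns grow to the right and rows downward; lengths in m; the calibration is good to about 2 mm. A picture is of the moment at which its call begins. There is no depth.
- r.finish_job(): hands the job in; it is judged then, once.
The state is a dict: "time_s": time; "joints": joint angles; "joint_velocities": joint speeds; "effort": joint torques, N m; "tcp_pos": TCP position; "ee_rot": TCP orientation; "wrist_force": force on the tool from outside, world axes, zero at the start; "moment": the same for the moment, N m; "gripper_width": opening from 0.0 (shut) to 1.0 (fully open); "gripper_force": force on a finger pad.
Only numpy, scipy, OpenCV 4.12 (cv2) and the standard library are available. Lean on these libraries where they do the work, as an engineer would, in place of code of your own. Each camera call takes 0.05 s, during which the arm holds its last target. There are 200 camera calls.

## Working session

There is one attempt and no reset: what is moved stays moved. The work goes in short steps, Python scripts to look and compute and a tool call to move; the robot and the scene stay as the last step left them, time stands still between calls to the robot, and variables do not carry over. Pictures are saved under pics/ and viewed, at most 16 in all, crops included, and the job is handed in when it is done.

Besides the shell and the picture viewer there is one more tool, called after "Call:" in YAML: its name, and indented under it one key for each argument. servo_tool: Moves the arm, as the interface text tells. Its arguments: {"type":"object","properties":{"targets":{"type":"array","items":{"type":"array","items":{"type":"number"}}}},"required":["targets"]}

```bash
mkdir -p pics; ls; python3 - <<'E'
from station import r
import cv2
s=r.sense();print(s)
for n in("side","top"):
    c=r.capture(n);cv2.imwrite(f"pics/{n}0.png",c["pixels"][:,:,::-1])
    print(n,c["fx"],c["fy"],c["cx"],c["cy"],c["world_from_camera"])
E
```

```text
pics
{'time_s': 0.0, 'joints': array([ 8.37433446e+01,  2.20896087e+01,  3.80387765e-01, -3.05064462e-02,
       -6.84088091e+01, -1.48168038e+01]), 'joint_velocities': array([ 0.06175024, -0.05735224,  0.04913924,  0.08070634, -0.02351467,
       -0.06777836]), 'effort': array([-8.31502547e-06, -3.90668464e+01,  1.87408072e+01,  4.22011390e+00,
        1.09653192e-02, -1.91349109e-04]), 'tcp_pos': array([0.22446989, 0.58261794, 0.20037199]), 'ee_rot': array([[ 9.33049562e-01, -3.59747136e-01, -7.16629077e-04],
       [-3.59747847e-01, -9.33047433e-01, -1.99373800e-03],
       [ 4.85926159e-05,  2.11806214e-03, -9.99997756e-01]]), 'wrist_force': array([-1.02498157,  0.38633789,  0.34910793]), 'moment': array([-0.06515045, -0.04609402, -0.01243602]), 'gripper_force': 0.0, 'gripper_width': 1.0011777320809978}
side 470.9858074747213 470.9858074747213 247.7723231353166 188.4210974363608 [[-9.99255387e-01 -2.28253136e-04  3.85826360e-02  4.63446872e-01]
 [-3.56003173e-02  3.90997680e-01 -9.19702904e-01  1.27505409e+00]
 [-1.48757961e-02 -9.20391635e-01 -3.90714664e-01  6.20149377e-01]
 [ 0.00000000e+00  0.00000000e+00  0.00000000e+00  1.00000000e+00]]
top 349.61077672585384 349.61077672585384 250.7117048384651 188.63461557064133 [[-0.01348726 -0.98295755  0.18333726  0.33837825]
 [-0.99989214  0.01219224 -0.00818902 -0.09796816]
 [ 0.00581417 -0.18342794 -0.98301597  1.18767459]
 [ 0.          0.          0.          1.        ]]
```

View pics/top0.png

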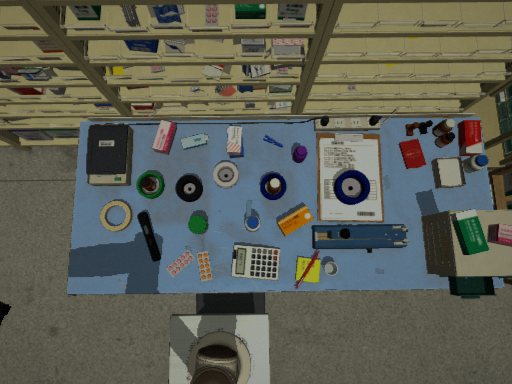

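View pics/side0.png

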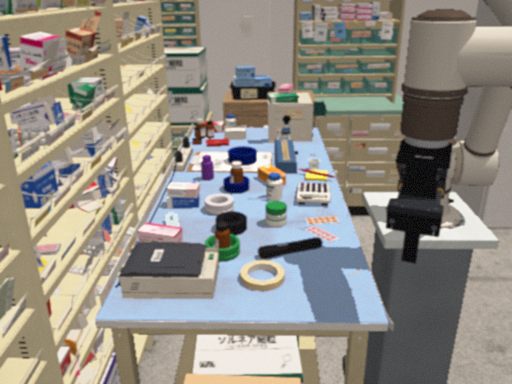

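The top view shows the green puck with the black-capped bottle at (150,184), the black puck at (189,187), the white puck at (226,174) and the small blue puck with the white-capped bottle at (273,185). The jar is at (198,223), the blue-capped bottle near (252,222), the scanner at (148,235) and the carton at (294,220). The look-alikes are the big blue puck at (351,187) and the purple bottle at (300,153).

```bash
cat > h.py <<'E'
import numpy as np,cv2
from station import r
def ray(c,u,v,z):
    M=c["world_from_camera"];d=M[:3,:3]@[(u-c["cx"])/c["fx"],(v-c["cy"])/c["fy"],1]
    o=M[:3,3];return (o+d*(z-o[2])/d[2])[:2]
def proj(c,p):
    M=c["world_from_camera"];q=M[:3,:3].T@(np.array(p)-M[:3,3])
    return np.array([c["fx"]*q[0]/q[2]+c["cx"],c["fy"]*q[1]/q[2]+c["cy"]])
def grab(name,f,box,k,fn):
    c=r.capture(name);x0,y0,x1,y1=box
    im=c["pixels"][y0:y1,x0:x1,::-1]
    cv2.imwrite("pics/"+fn,cv2.resize(im,None,fx=k,fy=k,interpolation=cv2.INTER_CUBIC));return c
def hsv(c): return cv2.cvtColor(c["pixels"],cv2.COLOR_RGB2HSV)
def blobs(m,box,amin=15):
    x0,y0,x1,y1=box;k=np.zeros(m.shape,np.uint8);k[y0:y1,x0:x1]=m[y0:y1,x0:x1]
    n,_,st,ce=cv2.connectedComponentsWithStats(k)
    return [(st[i].tolist(),ce[i].round(1).tolist()) for i in range(1,n) if st[i][4]>=amin]
E
python3 - <<'E'
from h import *
t=grab("top",0,(125,140,325,270),4,"t1.png")
s=grab("side",0,(190,150,340,290),4,"s1.png")
H=hsv(t);B=(125,150,325,260)
h,S,V=cv2.split(H)
g=((h>45)&(h<85)&(S>130)).astype(np.uint8)
b=((h>112)&(h<128)&(S>190)&(V<170)).astype(np.uint8)
k=((V<60)).astype(np.uint8)
w=((S<60)&(V>140)).astype(np.uint8)
for n,m in zip("gbkw",(g,b,k,w)):
    print(n)
    for q in blobs(m,B,25): print(q,ray(t,*q[1],.034).round(3))
print(proj(t,[.225,.583,.2]))
E
```

```text
g
([137, 172, 27, 27, 298], [150.0, 184.7]) [0.571 0.23 ]
([188, 215, 19, 19, 258], [197.1, 224.1]) [0.437 0.07 ]
b
([261, 174, 25, 26, 280], [272.7, 186.2]) [ 0.561 -0.182]
k
([125, 150, 8, 36, 189], [128.3, 165.2]) [0.64  0.307]
([293, 150, 12, 13, 80], [297.1, 156.8]) [ 0.662 -0.268]
([260, 173, 25, 27, 301], [272.2, 186.9]) [ 0.559 -0.18 ]
([138, 174, 20, 21, 252], [147.4, 183.4]) [0.576 0.239]
([175, 175, 28, 27, 487], [188.9, 187.9]) [0.559 0.1  ]
([154, 176, 11, 22, 57], [160.9, 186.9]) [0.563 0.194]
([138, 211, 23, 49, 503], [148.9, 235.3]) [0.402 0.227]
([312, 225, 13, 24, 82], [314.8, 236.5]) [ 0.391 -0.315]
([233, 250, 5, 9, 29], [234.4, 254.4]) [ 0.337 -0.052]
w
([320, 150, 5, 70, 293], [322.1, 182.3]) [ 0.572 -0.349]
([214, 163, 24, 23, 210], [225.5, 174.1]) [ 0.605 -0.023]
([270, 178, 9, 9, 62], [274.4, 182.4]) [ 0.574 -0.188]
([234, 245, 46, 15, 222], [256.7, 251.9]) [ 0.344 -0.124]
[ -2.87409108 300.01548957]
```

View pics/t1.png

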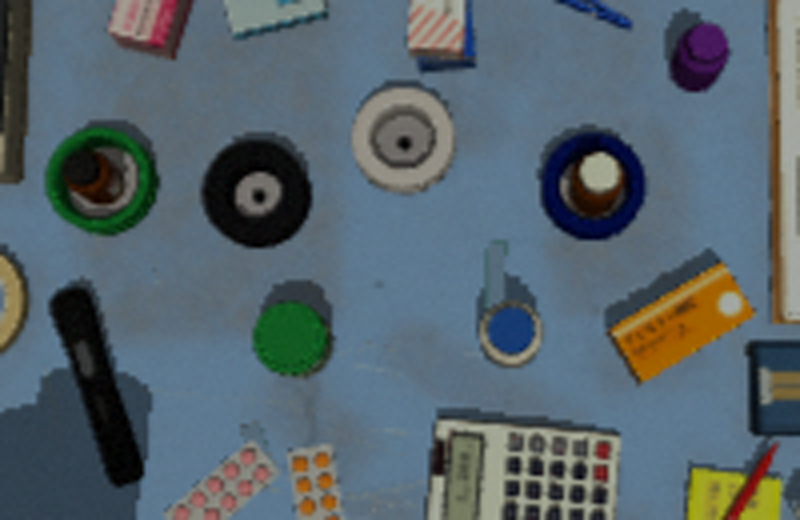

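View pics/s1.png

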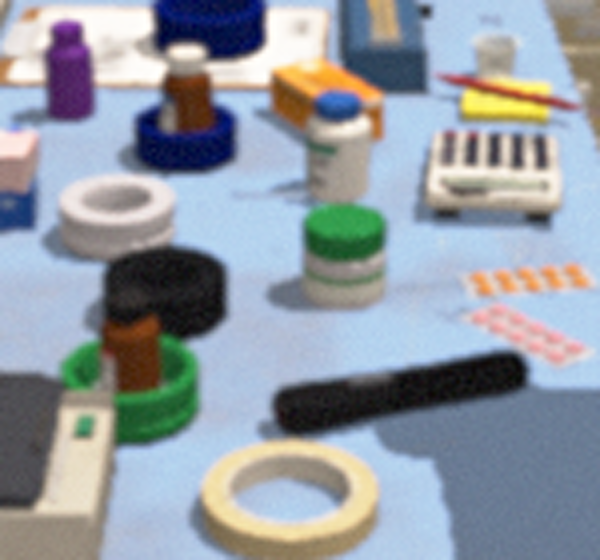

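The crops show the floor dots of the empty wells: black at crop (258,196) and white at (404,143). Caps are at: black (82,165), white (600,172), blue (511,334) and the jar lid at (291,338). The left scale sits close to the green puck but is low.

```bash
cat >> h.py <<'E'
def circ(m,box,zmid,c):
    x0,y0,x1,y1=box;k=np.zeros(m.shape,np.uint8);k[y0:y1,x0:x1]=m[y0:y1,x0:x1]
    n,l,st,_=cv2.connectedComponentsWithStats(k)
    i=1+np.argmax(st[1:,4]);p=cv2.findContours((l==i).astype(np.uint8),0,1)[0][0]
    (u,v),rad=cv2.minEnclosingCircle(p);bb=st[i]
    ub,vb=bb[0]+(bb[2]-1)/2,bb[1]+(bb[3]-1)/2
    return (ub,vb),bb[:5].tolist(),ray(c,ub,vb,zmid).round(4)
E
python3 - <<'E'
from h import *
t=r.capture("top");h,S,V=cv2.split(hsv(t)); s=r.capture("side")
g=((h>45)&(h<85)&(S>110))
print("greenpuck",circ(g,(130,165,170,205),.017,t))
print("jar",circ(g,(180,208,215,245),.047,t))
b=((h>110)&(h<128)&(S>170))
print("bluepuck",circ(b,(255,165,290,210),.017,t))
print("bluecap",circ((h>100)&(h<120)&(S>150),(242,212,265,235),.074,t))
print("bluecapbottle hull", circ((S<70)|((h>100)&(h<120)&(S>150)),(242,212,264,235),.05,t))
print("whitecap",circ((S<70)&(V>110),(265,172,285,192),.086,t))
print("blackcap",circ((V<50),(138,174,154,190),.077,t))
for nm,u,v in(("blackdot",258,196),("whitedot",404,143)):
    u=125+(u+.5)/4-.5;v=140+(v+.5)/4-.5
    print(nm,u,v,ray(t,u,v,.008).round(4))
print("black puck",circ((V<62),(170,170,205,205),.017,t))
print("white puck",circ((S<70)&(V>100),(210,158,242,190),.017,t))
np.set_printoptions(linewidth=250)
print(V[176:192,138:158])
hs,Ss,Vs=cv2.split(hsv(s))
# side: cap positions, lines of sight at cap height give x
print("side blue cap",circ((hs>100)&(hs<120)&(Ss>160)&(Vs<200),(265,168,285,182),.073,s))
print("side jar lid",circ((hs>45)&(hs<85)&(Ss>110),(262,198,290,216),.047,s))
E
```

```text
greenpuck ((np.float64(150.0), np.float64(185.0)), [136, 172, 29, 27, 315], array([0.5736, 0.2352]))
jar ((np.float64(197.0), np.float64(224.0)), [188, 215, 19, 19, 272], array([0.4362, 0.0689]))
bluepuck ((np.float64(273.0), np.float64(186.0)), [261, 173, 25, 27, 291], array([ 0.5649, -0.1839]))
bluecap ((np.float64(252.0), np.float64(222.0)), [247, 217, 11, 11, 99], array([ 0.438 , -0.1099]))
bluecapbottle hull ((np.float64(251.0), np.float64(223.0)), [242, 215, 19, 17, 220], array([ 0.4369, -0.1068]))
whitecap ((np.float64(274.5), np.float64(182.5)), [270, 178, 10, 10, 71], array([ 0.563 , -0.1839]))
blackcap ((np.float64(146.0), np.float64(181.5)), [139, 174, 15, 16, 161], array([0.5732, 0.2315]))
blackdot 189.125 188.625 [0.561  0.1034]
whitedot 225.625 175.375 [ 0.6061 -0.0217]
black puck ((np.float64(188.5), np.float64(188.0)), [175, 175, 28, 27, 491], array([0.5615, 0.104 ]))
white puck ((np.float64(226.0), np.float64(173.0)), [211, 158, 31, 31, 416], array([ 0.6124, -0.0236]))
[[136  99  92  88  73  63  55  36  26  26  24  24  35  37  31  35  41  51  52  91]
 [120  93  88  7
[... 737 characters left out ...]
 45  35  26  46  43  39  32  28  52  58  61  44  38  54  60  60  42  78 108]
 [ 73  49  31  27  42  49  55  56  55  59  56  43  33  35  63  67  70  42  94 111]
 [105  62  36  31  51  97  74  42  33  34  32  31  30  29  41  61  53  60 103 112]
 [ 87  52  38  29  41  62  98  85  54  34  29  32  29  28  32  35  59  98 113  95]
 [ 90  98  53  31  33  54  65 100 105  71  39  29  28  32  27  56  99 113 115  68]
 [ 88  88  70  46  33  42  58  69 102 106 103  85  82  82 100 104 113  82  62  77]]
side blue cap ((np.float64(274.0), np.float64(176.0)), [270, 174, 9, 5, 33], array([ 0.438 , -0.1134]))
side jar lid ((np.float64(275.5), np.float64(207.5)), [266, 201, 20, 14, 220], array([0.4364, 0.0643]))
```

Call:
servo_tool:
  targets:
    - [0.8,-0.8,0,0,60]
    - [1.6,-1.6,0,0,60]
    - [2.4,-2.4,0,0,60]
    - [3.2,-3.2,0,0,60]
    - [4.0,-4.0,0,0,60]

```text
time_s: 0.72
tcp_pos: [0.3455, 0.462, 0.2015]
ee_rot: [[0.933, -0.359, 0.0], [-0.359, -0.933, 0.0], [-0.0, -0.0, -1.0]]
wrist_force: [-0.2, 0.4, -0.4]
gripper_width: 0.735
gripper_force: 0.0
```

Call:
servo_tool:
  targets:
    - [0.8,-0.8,0,0,60]
    - [1.6,-1.6,0,0,60]
    - [2.4,-2.4,0,0,60]
    - [3.2,-3.2,0,0,60]
    - [4.0,-4.0,0,0,60]

```text
time_s: 1.13
tcp_pos: [0.4656, 0.3418, 0.2016]
ee_rot: [[0.933, -0.359, 0.0], [-0.359, -0.933, 0.0], [0.0, -0.0, -1.0]]
wrist_force: [0.3, 0.0, 0.2]
gripper_width: 0.689
gripper_force: 0.0
```

Call:
servo_tool:
  targets:
    - [0.8,-0.8,-0.2,0,60]
    - [1.6,-1.6,-0.6,0,60]
    - [2.4,-2.4,-1.1,0,60]
    - [3.2,-3.2,-1.6,0,60]
    - [3.63,-3.6,-2,0,60]

```text
time_s: 1.55
tcp_pos: [0.5751, 0.2324, 0.1401]
ee_rot: [[0.932, -0.362, -0.001], [-0.362, -0.932, -0.001], [-0.0, 0.001, -1.0]]
wrist_force: [0.1, -0.5, 0.0]
gripper_width: 0.69
gripper_force: 0.0
```

```bash
python3 - <<'E'
from h import *
s=r.sense();print(s["tcp_pos"].round(4))
c=grab("side",0,(170,110,310,270),3.7,"s2.png")
t=grab("top",0,(110,150,240,230),6,"t2.png")
print(r.sense()["tcp_pos"].round(4))
E
```

```text
[0.5751 0.2324 0.1401]
[0.5738 0.232  0.1383]
```

View pics/s2.png

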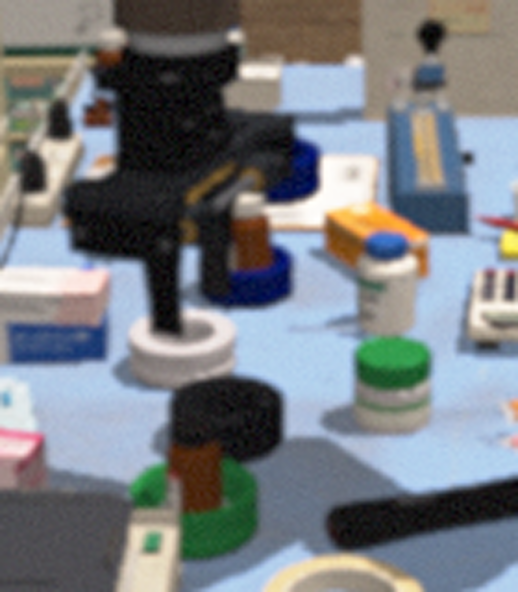

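The side view shows the open fingers (crop x 165 and 215) straddling the amber bottle (x 195), so I'll descend with a small y correction.

Call:
servo_tool:
  targets:
    - [0,0.08,-0.7,0,60]
    - [0,0.08,-1.4,0,60]
    - [0,0.08,-2.1,0,60]
    - [0,0.08,-2.7,0,60]
    - [0,0.08,-2.75,0,60]

```text
time_s: 2.07
tcp_pos: [0.5709, 0.2371, 0.0558]
ee_rot: [[0.933, -0.359, -0.006], [-0.359, -0.933, -0.003], [-0.004, 0.005, -1.0]]
wrist_force: [-0.9, -0.2, -1.1]
gripper_width: 0.693
gripper_force: 0.0
```

Call:
servo_tool:
  targets:
    - [0,0,0,0,60]
    - [0,0,0,0,30]
    - [0,0,0,0,30]
    - [0,0,0,0,30]
    - [0,0,0,0,30]

```text
time_s: 2.48
tcp_pos: [0.5741, 0.238, 0.0602]
ee_rot: [[0.933, -0.359, 0.002], [-0.359, -0.933, 0.001], [0.001, -0.002, -1.0]]
wrist_force: [-0.4, -0.9, -0.8]
gripper_width: 0.472
gripper_force: 0.0
```

Call:
servo_tool:
  targets:
    - [0,0,-0.1,0,30]
    - [0,0,-0.1,0,30]
    - [0,0,-0.1,0,30]
    - [0,0,-0.1,0,30]
    - [0,0,-0.1,0,30]

```text
time_s: 2.9
tcp_pos: [0.5736, 0.2376, 0.0559]
ee_rot: [[0.933, -0.36, -0.0], [-0.36, -0.933, -0.0], [0.0, 0.0, -1.0]]
wrist_force: [0.5, 0.0, -0.3]
gripper_width: 0.347
gripper_force: 0.0
```

```bash
python3 - <<'E'
from h import *
c=r.capture("side");t=r.capture("top")
a=cv2.resize(c["pixels"][170:270,180:280],(500,500),interpolation=2)
b=cv2.resize(t["pixels"][160:220,110:145+25],(300,300),interpolation=2)
o=np.zeros((500,800,3),np.uint8);o[:,:500]=a;o[:300,500:]=b
cv2.imwrite("pics/m3.png",o[:,:,::-1]);print(r.sense()["tcp_pos"])
print(proj(c,[.5736,.2376,.058]),proj(t,[.5736,.2376,.058]))
E
```

```text
[0.57362491 0.23760223 0.055916  ]
[221.8749732  233.09140227] [145.82450697 182.58701137]
```

View pics/m3.png

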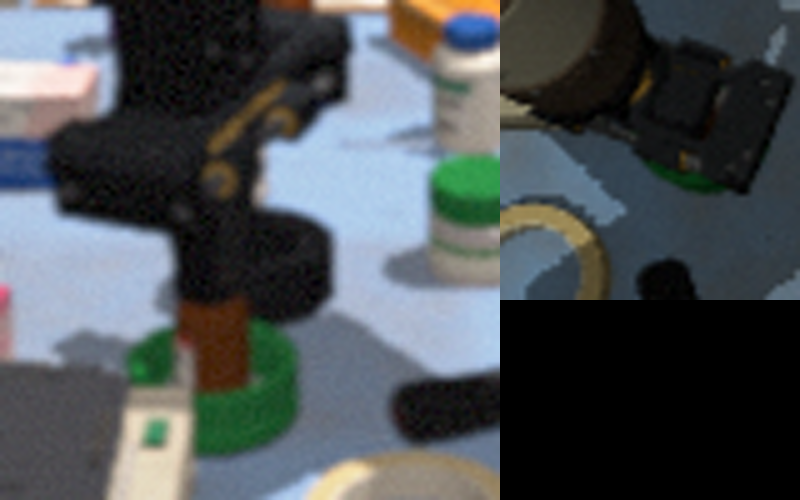

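```bash
python3 - <<'E'
from h import *
c=r.capture("side");P=c["pixels"]
f=lambda p:((proj(c,p)-[180,170])*5).round(0)
for z in(.008,.070,.083): print("bottle",z,f([.574,.235,z]))
R=r.sense()["ee_rot"];T=r.sense()["tcp_pos"]
for s in(1,-1): print("tip",s,f(T+R@np.array([0,s*.0225,.017])),f(T+R@np.array([0,s*.0225,-.03])))
for y in(.2,.235,.27): print("rim",y,f([.574,y,.034]))
g=cv2.convertScaleAbs(P,alpha=3,beta=0)
cv2.imwrite("pics/b4.png",cv2.resize(g[170:270,180:280],(600,600),interpolation=2)[:,:,::-1])
E
```

```text
bottle 0.008 [213. 400.]
bottle 0.07 [208. 292.]
bottle 0.083 [207. 269.]
tip 1 [230. 329.] [227. 247.]
tip -1 [191. 370.] [187. 285.]
rim 0.2 [217. 322.]
rim 0.235 [211. 355.]
rim 0.27 [205. 390.]
```

View pics/b4.png

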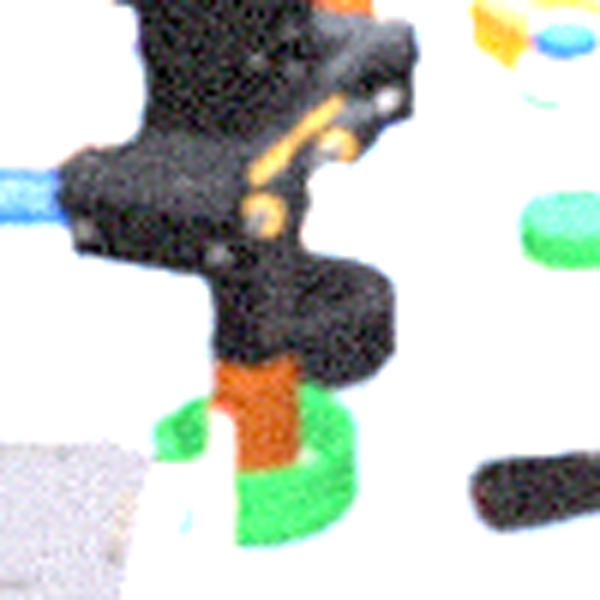

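```bash
python3 - <<'E'
from h import *
c=r.capture("side");s=r.sense();print(s["joints"].round(2),s["gripper_width"],s["tcp_pos"])
R=s["ee_rot"]
f=lambda p:proj(c,p).round(1)
T=np.array([.5738,.232,.1385])
for q in(.03,.045):
  for sg in(-1,1): print(q,sg,f(T+R@np.array([0,sg*q,.017])))
print("s2 near tip seen", 170+165/3.7,110+335/3.7,"far",170+215/3.7,110+298/3.7)
T=s["tcp_pos"]
for q in(.015,.03):
  for sg in(-1,1): print(q,sg,f(T+R@np.array([0,sg*q,.017])))
print("now near tip seen",180+255/6,170+360/6)
E
```

```text
[ 37.41  29.24 -10.57  -0.   -50.2   31.51] 0.34431419423708554 [0.5735992  0.23758855 0.05592595]
0.03 -1 [215.6 214.2]
0.03 1 [226.3 204.4]
0.045 -1 [212.7 216.8]
0.045 1 [228.9 202.1]
s2 near tip seen 214.59459459459458 200.54054054054052 far 228.1081081081081 190.54054054054052
0.015 -1 [219.5 242.5]
0.015 1 [224.7 237.1]
0.03 -1 [216.8 245.3]
0.03 1 [227.3 234.5]
now near tip seen 222.5 230.0
```

The fingertips appear about 13 px (≈33 mm) higher in the side view than the reported pose implies, and they closed to 30 mm over the 28 mm cap. Both say the fingers are around the cap, so I'll open, go lower in steps and watch the force.

Call:
servo_tool:
  targets:
    - [0,0,0,0,60]
    - [0,0,0,0,60]
    - [0,0,0,0,60]
    - [0,0,-0.25,0,60]
    - [0,0,-0.5,0,60]

```text
time_s: 3.52
tcp_pos: [0.5738, 0.2378, 0.0408]
ee_rot: [[0.933, -0.36, 0.001], [-0.36, -0.933, 0.001], [0.001, -0.001, -1.0]]
wrist_force: [-0.0, 0.5, -0.4]
gripper_width: 0.629
gripper_force: 0.0
```

```bash
python3 - <<'E'
from h import *
c=r.capture("side")
g=cv2.convertScaleAbs(c["pixels"],alpha=2.5,beta=0)
cv2.imwrite("pics/b5.png",cv2.resize(g[170:270,180:280],(600,600),interpolation=2)[:,:,::-1])
s=r.sense();T=s["tcp_pos"];R=s["ee_rot"];print(T,s["wrist_force"],s["gripper_width"])
for sg in(-1,1):print((proj(c,T+R@np.array([0,sg*.037,.017]))-[180,170])*6)
E
```

```text
[0.57233282 0.2369517  0.03849935] [-0.62009865  0.24108763 -1.66243643] 0.6536238328322354
[218.26097435 496.42800779]
[295.022867   414.08989434]
```

View pics/b5.png

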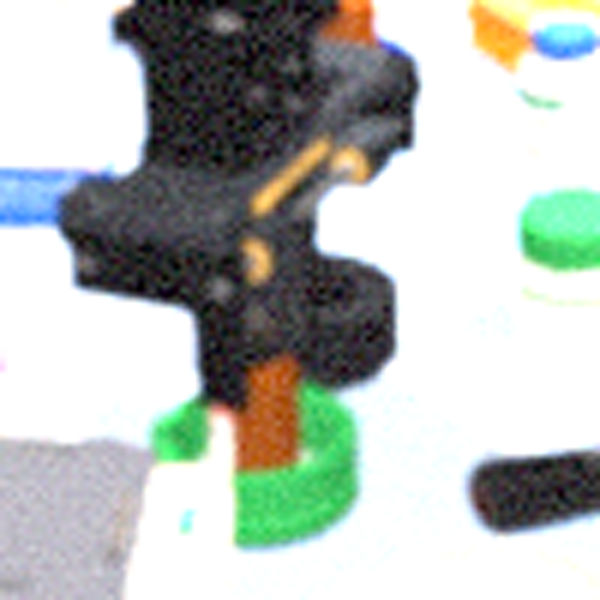

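The near fingertip is at (225,405), just below the bottle's shoulder and still well above the puck rim. I'll go down another 15 mm and close.

Call:
servo_tool:
  targets:
    - [0,0,-0.25,0,60]
    - [0,0,-0.5,0,60]
    - [0,0,-0.5,0,30]
    - [0,0,-0.5,0,30]
    - [0,0,-0.5,0,30]

```text
time_s: 3.98
tcp_pos: [0.5738, 0.2376, 0.0259]
ee_rot: [[0.933, -0.359, 0.0], [-0.359, -0.933, -0.0], [0.0, 0.0, -1.0]]
wrist_force: [0.0, 0.4, -0.6]
gripper_width: 0.54
gripper_force: 0.0
```

Call:
servo_tool:
  targets:
    - [0,0,0,0,30]
    - [0,0,0,0,30]
    - [0,0,0,0,30]
    - [0,0,0,0,30]
    - [0,0,0,0,30]

```text
time_s: 4.4
tcp_pos: [0.5738, 0.2376, 0.0263]
ee_rot: [[0.933, -0.36, 0.001], [-0.36, -0.933, 0.0], [0.0, -0.0, -1.0]]
wrist_force: [0.2, 0.8, 1.0]
gripper_width: 0.429
gripper_force: 29.9
```

Call:
servo_tool:
  targets:
    - [0,0,0.5,0,30]
    - [0,0,1.2,0,30]
    - [-0.1,-1.2,1.6,0,30]
    - [-0.3,-2.4,1.6,0,30]
    - [-0.43,-3.6,1.6,0,30]

```text
time_s: 4.82
tcp_pos: [0.5605, 0.1292, 0.0748]
ee_rot: [[0.934, -0.358, 0.001], [-0.358, -0.934, 0.001], [0.001, -0.002, -1.0]]
wrist_force: [0.9, -0.1, -1.0]
gripper_width: 0.431
gripper_force: 29.9
```

Call:
servo_tool:
  targets:
    - [0,-0.86,0,0,30]
    - [0,-0.86,0,0,30]
    - [0,-0.86,0,0,30]
    - [0,-0.86,0,0,30]
    - [0,-0.86,0,0,30]

```text
time_s: 5.23
tcp_pos: [0.5609, 0.1047, 0.0739]
ee_rot: [[0.933, -0.359, 0.0], [-0.359, -0.933, 0.0], [0.0, -0.0, -1.0]]
wrist_force: [-1.0, 0.1, -1.4]
gripper_width: 0.428
gripper_force: 29.9
```

```bash
python3 - <<'E'
from h import *
c=r.capture("side");t=r.capture("top")
a=cv2.resize(cv2.convertScaleAbs(c["pixels"][160:260,180:280],alpha=2),(500,500),interpolation=2)
b=cv2.resize(cv2.convertScaleAbs(t["pixels"][160:220,150:210],alpha=2),(300,300),interpolation=2)
o=np.zeros((500,800,3),np.uint8);o[:,:500]=a;o[:300,500:]=b
cv2.imwrite("pics/m6.png",o[:,:,::-1]);s=r.sense();print(s["tcp_pos"],s["wrist_force"])
f=lambda p:((proj(c,p)-[180,160])*5).round(0)
print(f([.561,.1034,.008+.048]),f([.561,.1034,.034]),f([.561,.1034,.008+.048+.062]))
h,S,V=cv2.split(hsv(c))
m=((h<14)&(S>120)&(V>30)).astype(np.uint8)
for q in blobs(m,(200,170,260,240),20):print(q)
E
```

```text
[0.56079975 0.10484806 0.07378589] [-0.56673229  0.23673969 -1.2071341 ]
[253. 253.] [254. 288.] [250. 150.]
([239, 173, 4, 9, 23], [240.4, 177.2])
([226, 190, 12, 24, 144], [232.1, 202.8])
```

View pics/m6.png

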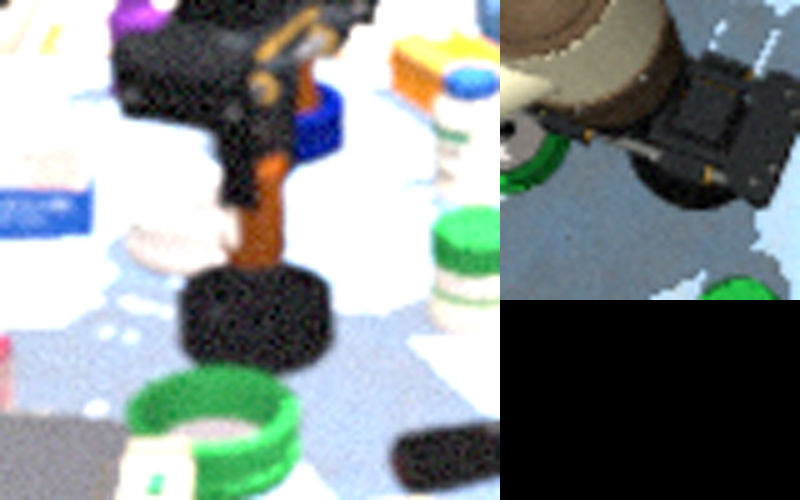

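The bottle hangs over the black puck with a slight tilt. Its base is at crop x≈259 against about 254 for the puck, so it is roughly 3 mm too far toward -x. I'll correct that and lower part way.

Call:
servo_tool:
  targets:
    - [0.1,-0.05,0,0,30]
    - [0.1,-0.05,-0.2,0,30]
    - [0.1,-0.05,-0.5,0,30]
    - [0.1,-0.05,-0.8,0,30]
    - [0.1,-0.05,-0.85,0,30]

```text
time_s: 5.75
tcp_pos: [0.5619, 0.1017, 0.0458]
ee_rot: [[0.933, -0.36, -0.005], [-0.36, -0.933, -0.002], [-0.004, 0.003, -1.0]]
wrist_force: [-1.0, -0.4, -0.9]
gripper_width: 0.428
gripper_force: 29.9
```

Call:
servo_tool:
  targets:
    - [0,0,-0.1,0,30]
    - [0,0,-0.2,0,30]
    - [0,0,-0.3,0,30]
    - [0,0,-0.35,0,30]
    - [0,0,-0.35,0,30]

```text
time_s: 6.17
tcp_pos: [0.5635, 0.1024, 0.0376]
ee_rot: [[0.933, -0.36, -0.0], [-0.36, -0.933, 0.0], [-0.0, 0.0, -1.0]]
wrist_force: [-0.3, 0.8, -2.4]
gripper_width: 0.43
gripper_force: 29.9
```

No contact force and the base is already below the lead-in, so I'll continue down.

Call:
servo_tool:
  targets:
    - [0,0,-0.1,0,30]
    - [0,0,-0.2,0,30]
    - [0,0,-0.3,0,30]
    - [0,0,-0.34,0,30]
    - [0,0,-0.34,0,30]

```text
time_s: 6.58
tcp_pos: [0.5635, 0.1023, 0.0273]
ee_rot: [[0.933, -0.36, -0.0], [-0.36, -0.933, -0.0], [-0.0, 0.0, -1.0]]
wrist_force: [-1.4, 1.2, -1.5]
gripper_width: 0.426
gripper_force: 29.9
```

Call:
servo_tool:
  targets:
    - [0,0,0,0,60]
    - [0,0,0,0,60]
    - [0,0,0,0,60]
    - [0,0,0,0,60]
    - [0,0,0.3,0,60]

```text
time_s: 7.0
tcp_pos: [0.5626, 0.1016, 0.0356]
ee_rot: [[0.933, -0.36, -0.003], [-0.36, -0.933, -0.001], [-0.002, 0.002, -1.0]]
wrist_force: [0.0, 0.3, 0.6]
gripper_width: 0.666
gripper_force: 0.0
```

Call:
servo_tool:
  targets:
    - [0,0,1,0,60]
    - [0,0,2,0,60]
    - [0,0,3,0,60]
    - [0,-1,3.5,0,60]
    - [0,-2,3.7,0,66]

```text
time_s: 7.42
tcp_pos: [0.566, 0.0431, 0.1525]
ee_rot: [[0.934, -0.356, 0.008], [-0.356, -0.934, 0.002], [0.007, -0.005, -1.0]]
wrist_force: [-0.1, -0.2, -0.0]
gripper_width: 0.715
gripper_force: 0.0
```

Call:
servo_tool:
  targets:
    - [0,-1.2,0,0,66]
    - [0,-2.4,0,0,66]
    - [0,-3.6,0,0,66]
    - [0,-4.8,0,0,66]
    - [0,-5.4,0,0,66]

```text
time_s: 7.83
tcp_pos: [0.5634, -0.1231, 0.1488]
ee_rot: [[0.932, -0.362, 0.001], [-0.362, -0.932, -0.001], [0.001, 0.0, -1.0]]
wrist_force: [0.3, -0.0, -0.2]
gripper_width: 0.756
gripper_force: 0.0
```

```bash
python3 - <<'E'
from h import *
c=r.capture("side");t=r.capture("top")
a=cv2.resize(cv2.convertScaleAbs(c["pixels"][140:240,180:280],alpha=2),(500,500),interpolation=2)
b=cv2.resize(cv2.convertScaleAbs(t["pixels"][150:210,160:220],alpha=2),(300,300),interpolation=2)
o=np.zeros((500,800,3),np.uint8);o[:,:500]=a;o[:300,500:]=b
cv2.imwrite("pics/m7.png",o[:,:,::-1]);s=r.sense();print(s["tcp_pos"],s["wrist_force"])
h,S,V=cv2.split(hsv(c))
print("brown side",blobs(((h<16)&(S>100)&(V>30)).astype(np.uint8),(215,160,275,215),15))
f=lambda p:proj(c,p).round(1)
print("exp white bottle mid",f([.563,-.184,.05]),f([.563,-.184,.086]),"exp black bottle",f([.561,.1034,.05]),"top exp black cap",proj(t,[.561,.1034,.077]))
ht,St,Vt=cv2.split(hsv(t)); print(circ(Vt<62,(170,170,205,205),.017,t))
E
```

```text
[ 0.56347463 -0.12263789  0.14851424] [-0.4583772   0.22595207  0.2599609 ]
brown side [([231, 169, 12, 13, 119], [237.3, 174.7]), ([258, 168, 17, 14, 75], [263.6, 174.6]), ([224, 206, 15, 9, 100], [230.0, 210.7])]
exp white bottle mid [236.  174.7] [235.8 164.5] exp black bottle [230.7 212.5] top exp black cap [185.54654735 184.72611225]
((np.float64(202.0), np.float64(187.0)), [200, 170, 5, 35, 67], array([0.5644, 0.0581]))
```

View pics/m7.png

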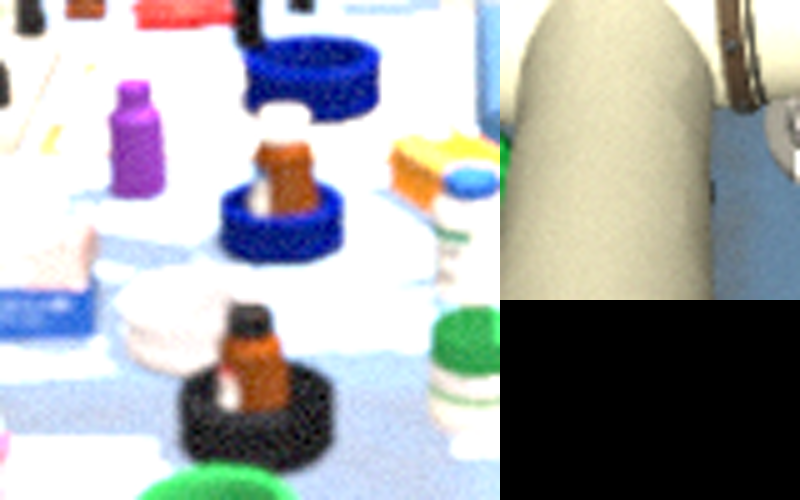

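The black-capped bottle stands upright in the black puck (cap at crop (250,320), puck unmoved at 180–333). The white-capped bottle is at (283,170), in line with its top-view position, so I'll go to it.

Call:
servo_tool:
  targets:
    - [0,-1.2,0,0,66]
    - [0,-2.05,0,0,66]
    - [0,-2.05,-0.4,0,66]
    - [0,-2.05,-1.2,0,66]
    - [0,-2.05,-1.5,0,66]

```text
time_s: 8.35
tcp_pos: [0.5622, -0.1806, 0.1008]
ee_rot: [[0.933, -0.36, -0.003], [-0.36, -0.933, 0.001], [-0.003, 0.0, -1.0]]
wrist_force: [-0.8, 0.2, -0.2]
gripper_width: 0.76
gripper_force: 0.0
```

Call:
servo_tool:
  targets:
    - [0,0,-0.6,0,66]
    - [0,0,-1.2,0,66]
    - [0,0,-1.8,0,66]
    - [0,0,-2.3,0,66]
    - [0,0,-2.42,0,66]

```text
time_s: 8.77
tcp_pos: [0.562, -0.1801, 0.028]
ee_rot: [[0.933, -0.359, -0.005], [-0.359, -0.933, 0.001], [-0.005, 0.001, -1.0]]
wrist_force: [-1.1, 0.3, -0.6]
gripper_width: 0.764
gripper_force: 0.0
```

Call:
servo_tool:
  targets:
    - [0,0,0,0,38]
    - [0,0,0,0,38]
    - [0,0,0,0,38]
    - [0,0,0,0,38]
    - [0,0,0,0,38]

```text
time_s: 9.18
tcp_pos: [0.5644, -0.1814, 0.0314]
ee_rot: [[0.933, -0.359, 0.002], [-0.359, -0.933, -0.0], [0.002, -0.0, -1.0]]
wrist_force: [0.5, -0.4, 2.6]
gripper_width: 0.496
gripper_force: 29.6
```

Call:
servo_tool:
  targets:
    - [0,0,0.6,0,38]
    - [0,0,1.5,0,38]
    - [0.3,1.1,1.7,0,38]
    - [0.6,2.2,1.7,0,38]
    - [0.9,3.3,1.7,0,38]

```text
time_s: 9.6
tcp_pos: [0.5914, -0.0815, 0.0827]
ee_rot: [[0.932, -0.361, 0.003], [-0.361, -0.932, 0.001], [0.002, -0.002, -1.0]]
wrist_force: [0.5, 0.4, -0.9]
gripper_width: 0.496
gripper_force: 29.6
```

Call:
servo_tool:
  targets:
    - [0.3,1.1,0,0,38]
    - [0.5,2.05,0,0,38]
    - [0.5,2.05,0,0,38]
    - [0.5,2.05,0,0,38]
    - [0.5,2.05,0,0,38]

```text
time_s: 10.02
tcp_pos: [0.6054, -0.0208, 0.0812]
ee_rot: [[0.933, -0.359, -0.0], [-0.359, -0.933, 0.0], [-0.0, 0.0, -1.0]]
wrist_force: [-0.7, -0.3, -0.9]
gripper_width: 0.5
gripper_force: 29.6
```

```bash
python3 - <<'E'
from h import *
c=r.capture("side");t=r.capture("top")
a=cv2.resize(cv2.convertScaleAbs(c["pixels"][135:235,170:270],alpha=1.4),(500,500),interpolation=2)
b=cv2.resize(cv2.convertScaleAbs(t["pixels"][150:210,195:255],alpha=1.5),(300,300),interpolation=2)
o=np.zeros((500,800,3),np.uint8);o[:,:500]=a;o[:300,500:]=b
cv2.imwrite("pics/m8.png",o[:,:,::-1]);s=r.sense();print(s["tcp_pos"],s["wrist_force"])
f=lambda p:((proj(c,p)-[170,135])*5).round(0)
for p in([.606,-.022,.059],[.606,-.022,.1],[.606,-.022,.034],[.606,-.022+.022,.059]):print(f(p))
E
```

```text
[ 0.60529061 -0.02167173  0.08119159] [ 0.01446383 -0.70371015 -1.09257038]
[243. 283.]
[240. 219.]
[244. 320.]
[239. 297.]
```

View pics/m8.png

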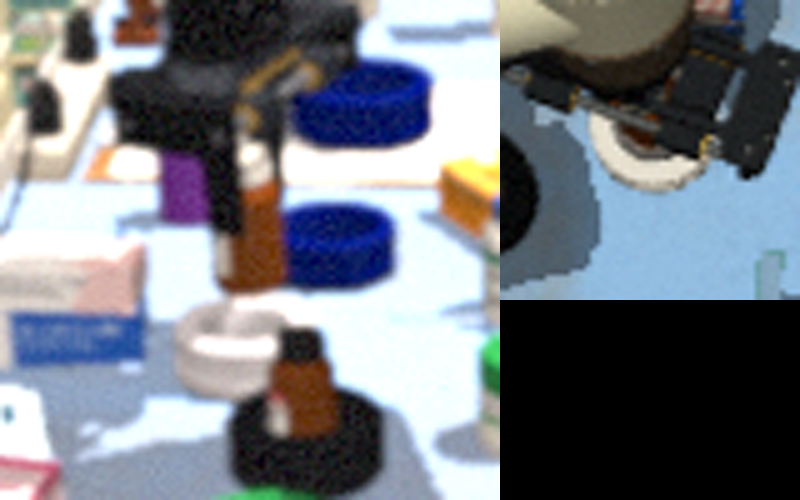

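The white-capped bottle (crop x 214–286, centre 250) hangs over the white puck (174–320, centre 247). I'll correct 2 mm in +x and lower it.

Call:
servo_tool:
  targets:
    - [0.06,0,0,0,38]
    - [0.06,0,-0.3,0,38]
    - [0.06,0,-0.6,0,38]
    - [0.06,0,-0.9,0,38]
    - [0.06,0,-0.95,0,38]

```text
time_s: 10.53
tcp_pos: [0.6059, -0.0212, 0.05]
ee_rot: [[0.933, -0.36, -0.004], [-0.36, -0.933, -0.0], [-0.004, 0.002, -1.0]]
wrist_force: [-0.2, 0.6, 0.2]
gripper_width: 0.499
gripper_force: 29.6
```

Call:
servo_tool:
  targets:
    - [0,0,-0.1,0,38]
    - [0,0,-0.2,0,38]
    - [0,0,-0.3,0,38]
    - [0,0,-0.38,0,38]
    - [0,0,-0.38,0,38]

```text
time_s: 10.95
tcp_pos: [0.6072, -0.0207, 0.0407]
ee_rot: [[0.933, -0.36, -0.001], [-0.36, -0.933, -0.0], [-0.001, 0.0, -1.0]]
wrist_force: [0.2, 0.3, -0.7]
gripper_width: 0.499
gripper_force: 29.6
```

Call:
servo_tool:
  targets:
    - [0,0,-0.1,0,38]
    - [0,0,-0.2,0,38]
    - [0,0,-0.28,0,38]
    - [0,0,-0.33,0,38]
    - [0,0,-0.33,0,38]

```text
time_s: 11.37
tcp_pos: [0.6076, -0.0208, 0.0315]
ee_rot: [[0.933, -0.359, 0.0], [-0.359, -0.933, -0.0], [0.0, 0.0, -1.0]]
wrist_force: [-1.1, 0.0, 0.0]
gripper_width: 0.503
gripper_force: 29.6
```

Call:
servo_tool:
  targets:
    - [0,0,0,0,66]
    - [0,0,0,0,66]
    - [0,0,0,0,66]
    - [0,0,0.3,0,66]
    - [0,0,1.0,0,66]

```text
time_s: 11.78
tcp_pos: [0.6053, -0.021, 0.0593]
ee_rot: [[0.933, -0.36, -0.006], [-0.36, -0.933, -0.001], [-0.006, 0.003, -1.0]]
wrist_force: [0.3, 0.3, -0.8]
gripper_width: 0.735
gripper_force: 0.0
```

Call:
servo_tool:
  targets:
    - [0,0,1,0,76]
    - [0,0,2,0,76]
    - [-0.5,0,3,0,76]
    - [-1.5,-0.8,3,0,76]
    - [-2.5,-1.5,3,0,76]

```text
time_s: 12.2
tcp_pos: [0.5337, -0.0654, 0.1542]
ee_rot: [[0.934, -0.358, 0.006], [-0.358, -0.934, 0.001], [0.005, -0.003, -1.0]]
wrist_force: [-0.3, -0.7, -0.7]
gripper_width: 0.864
gripper_force: 0.0
```

Call:
servo_tool:
  targets:
    - [-1,-0.6,0,0,76]
    - [-2,-1.2,0,0,76]
    - [-3.1,-1.5,0,0,76]
    - [-3.1,-1.5,0,0,76]
    - [-3.1,-1.5,0,0,76]

```text
time_s: 12.62
tcp_pos: [0.4384, -0.1113, 0.1526]
ee_rot: [[0.933, -0.36, 0.002], [-0.36, -0.933, 0.0], [0.002, -0.001, -1.0]]
wrist_force: [0.0, -0.5, 1.3]
gripper_width: 0.872
gripper_force: 0.0
```

```bash
python3 - <<'E'
from h import *
c=r.capture("side");t=r.capture("top")
a=cv2.resize(cv2.convertScaleAbs(c["pixels"][130:230,190:290],alpha=1.3),(400,400),interpolation=2)
b=cv2.resize(cv2.convertScaleAbs(t["pixels"][155:255,130:310],alpha=1.5),(720,400),interpolation=2)
o=np.zeros((600,800,3),np.uint8);o[:400,:720]=b;o[400:,:]=0
d=cv2.resize(cv2.convertScaleAbs(c["pixels"][150:225,180:300],alpha=1.2),(320,200),interpolation=2);o[400:,:320]=d
cv2.imwrite("pics/m9.png",o[:,:,::-1]);s=r.sense();print(s["tcp_pos"],s["wrist_force"])
h,S,V=cv2.split(hsv(t))
print("blue",circ((h>110)&(h<128)&(S>170),(255,165,290,210),.017,t))
print("green",circ((h>45)&(h<85)&(S>110),(130,165,170,205),.017,t))
for z,p in(("wcap",[.606,-.022,.086]),("bcap",[.561,.103,.077])):print(z,proj(t,p).round(1),proj(c,p).round(1))
E
```

```text
[ 0.44057455 -0.11062992  0.15236402] [ 0.06582453 -0.49449412 -0.73548625]
blue ((np.float64(273.5), np.float64(185.5)), [262, 173, 24, 26, 194], array([ 0.5666, -0.1856]))
green ((np.float64(150.0), np.float64(184.5)), [136, 172, 29, 26, 323], array([0.5753, 0.2353]))
wcap [224.1 170.1] [218.2 183.2]
bcap [185.7 184.7] [230.4 203.6]
```

View pics/m9.png

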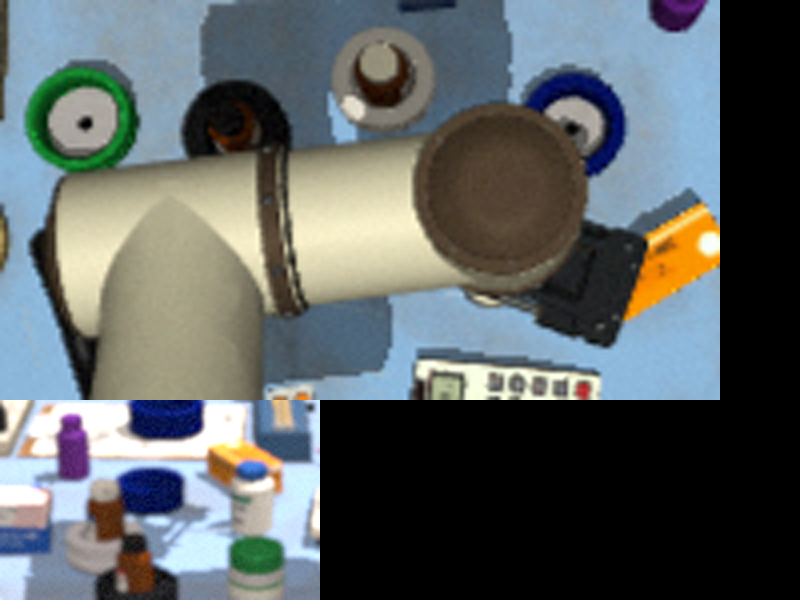

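The top view shows the white-capped bottle in the white puck at (380,70). The floor dots of the emptied wells are at (85,122) for green and (573,127) for blue. The gripper is above the blue-capped bottle and clear of the carton.

Call:
servo_tool:
  targets:
    - [-0.05,0,-0.5,0,76]
    - [-0.05,0,-1.2,0,76]
    - [-0.05,0,-1.9,0,76]
    - [-0.05,0,-2.6,0,76]
    - [-0.05,0,-3.0,0,76]

```text
time_s: 13.13
tcp_pos: [0.4382, -0.1102, 0.0593]
ee_rot: [[0.933, -0.359, -0.003], [-0.359, -0.933, -0.0], [-0.002, 0.001, -1.0]]
wrist_force: [-0.1, 0.4, -0.1]
gripper_width: 0.874
gripper_force: 0.0
```

Call:
servo_tool:
  targets:
    - [0,0,-0.6,0,76]
    - [0,0,-1.1,0,76]
    - [0,0,-1.33,0,76]
    - [0,0,-1.33,0,46]
    - [0,0,-1.33,0,46]

```text
time_s: 13.55
tcp_pos: [0.4389, -0.1105, 0.0214]
ee_rot: [[0.933, -0.359, -0.0], [-0.359, -0.933, -0.0], [-0.0, 0.0, -1.0]]
wrist_force: [0.1, 0.4, -0.2]
gripper_width: 0.791
gripper_force: 0.0
```

Call:
servo_tool:
  targets:
    - [0,0,0,0,46]
    - [0,0,0,0,46]
    - [0,0,0,0,46]
    - [0,0,0,0,46]
    - [0,0,0,0,46]

```text
time_s: 13.97
tcp_pos: [0.4388, -0.1107, 0.0223]
ee_rot: [[0.933, -0.359, 0.002], [-0.359, -0.933, 0.0], [0.002, -0.001, -1.0]]
wrist_force: [0.1, 0.4, 4.4]
gripper_width: 0.591
gripper_force: 30.0
```

```bash
python3 - <<'E'
from h import *
t=r.capture("top");s=r.sense();print(s["tcp_pos"])
for n,a,b in(("green",85,122),("blue",573,127)):print(n,ray(t,130+(a+.5)/4-.5,155+(b+.5)/4-.5,.008).round(4))
E
```

```text
[ 0.43880496 -0.11070795  0.02228088]
green [0.5749 0.2348]
blue [ 0.5654 -0.1841]
```

Call:
servo_tool:
  targets:
    - [0,0,0.7,0,46]
    - [0,0,1.6,0,46]
    - [1.0,-0.3,1.9,0,46]
    - [2.1,-0.9,1.9,0,46]
    - [3.1,-1.6,1.9,0,46]

```text
time_s: 14.43
tcp_pos: [0.5328, -0.1587, 0.0798]
ee_rot: [[0.934, -0.358, 0.003], [-0.358, -0.934, 0.0], [0.003, -0.001, -1.0]]
wrist_force: [0.4, 0.2, -0.3]
gripper_width: 0.591
gripper_force: 30.0
```

Call:
servo_tool:
  targets:
    - [0.9,-0.6,0,0,46]
    - [1.14,-0.85,0,0,46]
    - [1.14,-0.85,0,0,46]
    - [1.14,-0.85,0,0,46]
    - [1.14,-0.85,0,0,46]

```text
time_s: 14.85
tcp_pos: [0.5635, -0.1837, 0.0778]
ee_rot: [[0.933, -0.36, -0.002], [-0.36, -0.933, 0.001], [-0.003, 0.0, -1.0]]
wrist_force: [0.1, 0.4, -1.6]
gripper_width: 0.588
gripper_force: 30.0
```

```bash
python3 - <<'E'
from h import *
c=r.capture("side")
a=cv2.resize(cv2.convertScaleAbs(c["pixels"][120:210,190:280],alpha=1.2),(540,540),interpolation=2)
cv2.imwrite("pics/m10.png",a[:,:,::-1]);s=r.sense();print(s["tcp_pos"],s["wrist_force"])
f=lambda p:((proj(c,p)-[190,120])*6).round(0)
for p in([.5654,-.1841,.057],[.5654,-.1841,.034],[.5654,-.1841+.026,.057]):print(f(p))
E
```

```text
[ 0.56366647 -0.18354195  0.0781452 ] [ 0.2171167  -0.47927901 -1.72297494]
[272. 316.]
[273. 355.]
[269. 333.]
```

View pics/m10.png

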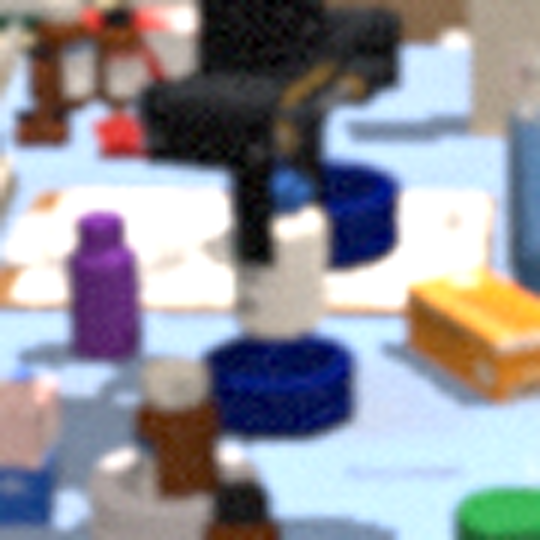

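The blue-capped bottle (crop x 240–328, centre 284) is over the blue puck (207–354, centre 280), about 2 mm short in +x. I'll correct that and lower it.

Call:
servo_tool:
  targets:
    - [0.07,0,0,0,46]
    - [0.07,0,-0.3,0,46]
    - [0.07,0,-0.6,0,46]
    - [0.07,0,-0.85,0,46]
    - [0.07,0,-0.9,0,46]

```text
time_s: 15.32
tcp_pos: [0.5655, -0.1838, 0.0491]
ee_rot: [[0.933, -0.36, -0.004], [-0.36, -0.933, 0.001], [-0.004, 0.001, -1.0]]
wrist_force: [-1.0, 0.4, -1.4]
gripper_width: 0.589
gripper_force: 30.0
```

Call:
servo_tool:
  targets:
    - [0,0,-0.1,0,46]
    - [0,0,-0.2,0,46]
    - [0,0,-0.3,0,46]
    - [0,0,-0.38,0,46]
    - [0,0,-0.38,0,46]

```text
time_s: 15.73
tcp_pos: [0.567, -0.1842, 0.0395]
ee_rot: [[0.933, -0.36, -0.001], [-0.36, -0.933, 0.0], [-0.001, 0.0, -1.0]]
wrist_force: [-0.3, 0.0, -0.6]
gripper_width: 0.59
gripper_force: 30.0
```

Call:
servo_tool:
  targets:
    - [0,0,-0.1,0,46]
    - [0,0,-0.2,0,46]
    - [0,0,-0.28,0,46]
    - [0,0,-0.3,0,46]
    - [0,0,-0.3,0,46]

```text
time_s: 16.15
tcp_pos: [0.5672, -0.1842, 0.0307]
ee_rot: [[0.933, -0.36, -0.0], [-0.36, -0.933, 0.0], [-0.0, 0.0, -1.0]]
wrist_force: [-0.0, 1.4, -1.4]
gripper_width: 0.591
gripper_force: 30.0
```

Call:
servo_tool:
  targets:
    - [0,0,0,0,74]
    - [0,0,0,0,74]
    - [0,0,0,0,74]
    - [0,0,0.3,0,74]
    - [0,0,1.0,0,74]

```text
time_s: 16.57
tcp_pos: [0.5653, -0.1839, 0.0593]
ee_rot: [[0.933, -0.36, -0.006], [-0.36, -0.933, 0.001], [-0.006, 0.001, -1.0]]
wrist_force: [-0.1, 0.6, 0.3]
gripper_width: 0.829
gripper_force: 0.0
```

Call:
servo_tool:
  targets:
    - [0,0,1,0,84]
    - [0,0,2,0,84]
    - [-0.6,0.5,3,0,84]
    - [-1.3,1.5,3,0,84]
    - [-2,2.5,3,0,84]

```text
time_s: 16.98
tcp_pos: [0.5084, -0.109, 0.1541]
ee_rot: [[0.932, -0.362, 0.007], [-0.362, -0.932, 0.0], [0.006, -0.003, -1.0]]
wrist_force: [0.1, 1.1, -0.1]
gripper_width: 0.957
gripper_force: 0.0
```

Call:
servo_tool:
  targets:
    - [-0.5,1.1,0,0,84]
    - [-1.0,2.2,0,0,84]
    - [-1.5,3.3,0,0,84]
    - [-2,4.4,0,0,84]
    - [-2.37,5.5,0,0,84]

```text
time_s: 17.4
tcp_pos: [0.435, 0.057, 0.1522]
ee_rot: [[0.933, -0.36, 0.002], [-0.36, -0.933, 0.001], [0.001, -0.001, -1.0]]
wrist_force: [0.2, 0.6, -0.3]
gripper_width: 0.963
gripper_force: 0.0
```

Call:
servo_tool:
  targets:
    - [0,0.43,0,0,84]
    - [0,0.43,0,0,84]
    - [0,0.43,0,0,84]
    - [0,0.43,0,0,84]
    - [0,0.43,0,0,84]

```text
time_s: 17.82
tcp_pos: [0.4364, 0.0679, 0.1512]
ee_rot: [[0.933, -0.361, 0.0], [-0.361, -0.933, -0.0], [0.0, 0.0, -1.0]]
wrist_force: [0.7, -0.4, -0.5]
gripper_width: 0.962
gripper_force: 0.0
```

```bash
python3 - <<'E'
from h import *
c=r.capture("side")
a=cv2.resize(cv2.convertScaleAbs(c["pixels"][130:250,190:310],alpha=1.2),(600,600),interpolation=2)
cv2.imwrite("pics/m11.png",a[:,:,::-1]);s=r.sense();print(s["tcp_pos"],s["gripper_width"])
E
```

```text
[0.43634724 0.06777521 0.15110109] 0.9625768237880922
```

View pics/m11.png

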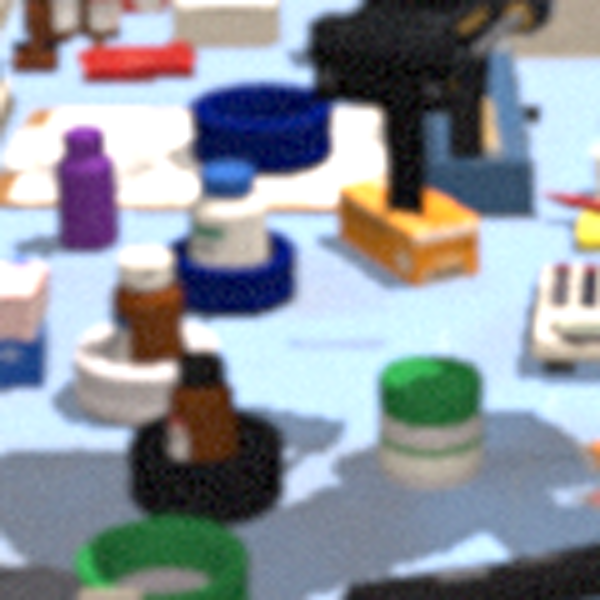

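The blue-capped bottle (230,210) is in the blue puck and both amber bottles stand upright in theirs. The fingers straddle the jar's column, so I'll descend on the jar.

Call:
servo_tool:
  targets:
    - [0,0,-0.6,0,84]
    - [0,0,-1.3,0,84]
    - [0,0,-2.0,0,84]
    - [0,0,-2.6,0,84]
    - [0,0,-3.0,0,84]

```text
time_s: 18.28
tcp_pos: [0.4354, 0.0673, 0.0593]
ee_rot: [[0.932, -0.362, -0.003], [-0.362, -0.932, -0.001], [-0.002, 0.002, -1.0]]
wrist_force: [-0.2, -0.4, -0.2]
gripper_width: 0.966
gripper_force: 0.0
```

Call:
servo_tool:
  targets:
    - [0,0,-0.6,0,84]
    - [0,0,-1.1,0,84]
    - [0,0,-1.35,0,84]
    - [0,0,-1.35,0,54]
    - [0,0,-1.35,0,54]

```text
time_s: 18.7
tcp_pos: [0.4365, 0.0683, 0.0206]
ee_rot: [[0.933, -0.36, -0.0], [-0.36, -0.933, -0.0], [-0.0, 0.001, -1.0]]
wrist_force: [0.3, -0.4, 0.8]
gripper_width: 0.884
gripper_force: 0.0
```

Call:
servo_tool:
  targets:
    - [0,0,0,0,54]
    - [0,0,0,0,54]
    - [0,0,0,0,54]
    - [0,0,0,0,54]
    - [0,0,0,0,54]

```text
time_s: 19.12
tcp_pos: [0.4368, 0.0689, 0.0213]
ee_rot: [[0.933, -0.359, 0.002], [-0.359, -0.933, 0.001], [0.001, -0.001, -1.0]]
wrist_force: [-0.7, -0.7, 6.4]
gripper_width: 0.683
gripper_force: 30.0
```

Call:
servo_tool:
  targets:
    - [0,0,0.7,0,54]
    - [0,0,1.8,0,54]
    - [0.2,1.0,2.2,0,54]
    - [0.5,2.2,2.2,0,54]
    - [0.8,3.4,2.2,0,54]

```text
time_s: 19.53
tcp_pos: [0.4606, 0.1719, 0.0879]
ee_rot: [[0.933, -0.361, 0.002], [-0.361, -0.933, 0.002], [0.001, -0.003, -1.0]]
wrist_force: [0.7, 0.8, -2.0]
gripper_width: 0.683
gripper_force: 30.0
```

Call:
servo_tool:
  targets:
    - [0.3,1.1,0,0,54]
    - [1.2,1.8,0,0,54]
    - [2.3,2.13,0,0,54]
    - [3.3,2.13,-0.3,0,54]
    - [3.84,2.13,-0.3,0,54]

```text
time_s: 19.95
tcp_pos: [0.577, 0.2355, 0.0754]
ee_rot: [[0.933, -0.359, -0.001], [-0.359, -0.933, -0.001], [-0.001, 0.001, -1.0]]
wrist_force: [-0.3, 0.2, -1.2]
gripper_width: 0.683
gripper_force: 30.0
```

Call:
servo_tool:
  targets:
    - [0,0,0,0,54]
    - [0,0,0,0,54]
    - [0,0,0,0,54]
    - [0,0,0,0,54]
    - [0,0,0,0,54]

```text
time_s: 20.37
tcp_pos: [0.5745, 0.2346, 0.078]
ee_rot: [[0.933, -0.359, 0.0], [-0.359, -0.933, 0.0], [-0.0, -0.0, -1.0]]
wrist_force: [-0.3, -0.6, -0.1]
gripper_width: 0.683
gripper_force: 30.0
```

```bash
python3 - <<'E'
from h import *
c=r.capture("side")
a=cv2.resize(cv2.convertScaleAbs(c["pixels"][170:270,170:270],alpha=1.5),(600,600),interpolation=2)
cv2.imwrite("pics/m12.png",a[:,:,::-1]);s=r.sense();print(s["tcp_pos"],s["wrist_force"])
f=lambda p:((proj(c,p)-[170,170])*6).round(0)
for p in([.5749,.2348,.057],[.5749,.2348,.034],[.5749,.2348+.03,.057]):print(f(p))
E
```

```text
[0.57469368 0.23467561 0.07813322] [-0.02700257 -1.04998534 -1.55388705]
[309. 377.]
[311. 426.]
[302. 413.]
```

View pics/m12.png

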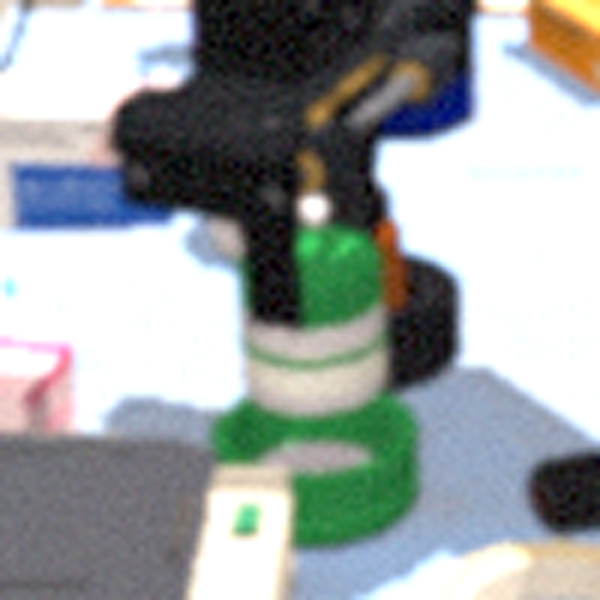

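The jar (crop x 247–389, centre 318) is over the green puck (210–418, centre 314). That is about 2 mm short in +x, the same bias as before, so I'll correct it and lower.

Call:
servo_tool:
  targets:
    - [0.07,0,0,0,54]
    - [0.07,0,-0.3,0,54]
    - [0.07,0,-0.6,0,54]
    - [0.07,0,-0.85,0,54]
    - [0.07,0,-0.9,0,54]

```text
time_s: 20.83
tcp_pos: [0.576, 0.2337, 0.0479]
ee_rot: [[0.933, -0.36, -0.004], [-0.36, -0.933, -0.002], [-0.003, 0.004, -1.0]]
wrist_force: [-0.1, 0.5, -1.6]
gripper_width: 0.685
gripper_force: 30.0
```

Call:
servo_tool:
  targets:
    - [0,0,-0.1,0,54]
    - [0,0,-0.2,0,54]
    - [0,0,-0.3,0,54]
    - [0,0,-0.38,0,54]
    - [0,0,-0.38,0,54]

```text
time_s: 21.25
tcp_pos: [0.5772, 0.2344, 0.0386]
ee_rot: [[0.933, -0.36, -0.001], [-0.36, -0.933, -0.0], [-0.001, 0.001, -1.0]]
wrist_force: [-0.2, -0.4, -1.3]
gripper_width: 0.679
gripper_force: 30.0
```

Call:
servo_tool:
  targets:
    - [0,0,-0.1,0,54]
    - [0,0,-0.2,0,54]
    - [0,0,-0.28,0,54]
    - [0,0,-0.32,0,54]
    - [0,0,-0.32,0,54]

```text
time_s: 21.67
tcp_pos: [0.5775, 0.2346, 0.0296]
ee_rot: [[0.933, -0.359, 0.0], [-0.359, -0.933, -0.0], [0.0, 0.0, -1.0]]
wrist_force: [-0.7, -0.5, -1.6]
gripper_width: 0.678
gripper_force: 30.0
```

Call:
servo_tool:
  targets:
    - [0,0,0,0,74]
    - [0,0,0,0,74]
    - [0,0,0,0,74]
    - [0,0,0.3,0,74]
    - [0,0,1.0,0,74]

```text
time_s: 22.08
tcp_pos: [0.5756, 0.2334, 0.0575]
ee_rot: [[0.933, -0.36, -0.005], [-0.36, -0.933, -0.003], [-0.004, 0.005, -1.0]]
wrist_force: [0.2, 0.1, 0.1]
gripper_width: 0.842
gripper_force: 0.0
```

Call:
servo_tool:
  targets:
    - [0,0,1,0,74]
    - [0,0,2,0,74]
    - [0,0,3,0,74]
    - [-0.8,0.8,4,0,74]
    - [-1.6,1.6,4.5,0,74]

```text
time_s: 22.5
tcp_pos: [0.5313, 0.2825, 0.1989]
ee_rot: [[0.932, -0.363, 0.005], [-0.363, -0.932, 0.003], [0.004, -0.005, -1.0]]
wrist_force: [0.4, 1.2, 1.1]
gripper_width: 0.854
gripper_force: 0.0
```

Call:
servo_tool:
  targets:
    - [-0.8,0.8,0,0,74]
    - [-1.6,1.6,0,0,74]
    - [-2.4,2.4,0,0,74]
    - [-3.2,3.2,0,0,74]
    - [-4,4,0,0,74]

```text
time_s: 22.92
tcp_pos: [0.4083, 0.4036, 0.1958]
ee_rot: [[0.933, -0.36, 0.001], [-0.36, -0.933, 0.001], [0.0, -0.002, -1.0]]
wrist_force: [0.4, 0.5, -0.4]
gripper_width: 0.854
gripper_force: 0.0
```

Call:
servo_tool:
  targets:
    - [-0.8,0.8,0,0,74]
    - [-1.6,1.6,0,0,74]
    - [-2.4,2.4,0,0,74]
    - [-3.2,3.2,0,0,74]
    - [-4,4,0,0,74]

```text
time_s: 23.33
tcp_pos: [0.2882, 0.5236, 0.1957]
ee_rot: [[0.933, -0.359, 0.001], [-0.359, -0.933, 0.001], [0.0, -0.001, -1.0]]
wrist_force: [0.1, 0.8, 0.3]
gripper_width: 0.852
gripper_force: 0.0
```

```bash
python3 - <<'E'
from h import *
c=r.capture("side");t=r.capture("top")
a=cv2.resize(cv2.convertScaleAbs(c["pixels"][150:260,190:300],alpha=1.2),(396,396),interpolation=2)
b=cv2.resize(cv2.convertScaleAbs(t["pixels"][155:235,130:310],alpha=1.5),(396,176),interpolation=2)
o=np.zeros((600,800,3),np.uint8);o[:396,:396]=a
o[:396,400:796]=cv2.resize(cv2.convertScaleAbs(t["pixels"][150:250,135:235],alpha=1.5),(396,396),interpolation=2)
o[400:576,:396]=b
cv2.imwrite("pics/m13.png",o[:,:,::-1])
h,S,V=cv2.split(hsv(t));hs,Ss,Vs=cv2.split(hsv(c))
# seating: top-of-cap rows in side view vs expectation
for n,x,y,zt,rad in(("black",.561,.1034,.083,.014),("white",.606,-.022,.093,.0165),("blue",.5654,-.1841,.088,.019),("jar",.5749,.2348,.066,.03)):
    print(n,"side exp top-far edge",proj(c,[x,y-rad,zt]).round(1),"if 19mm high",proj(c,[x,y-rad,zt+.019]).round(1),"top-view centre",proj(t,[x,y,zt]).round(1))
print("jar side",blobs(((hs>45)&(hs<85)&(Ss>110)).astype(np.uint8),(190,200,250,260),20))
print("blue cap side",blobs(((hs>100)&(hs<114)&(Ss>150)&(Vs<200)).astype(np.uint8),(225,158,250,180),10))
print("white cap side",blobs(((Ss<60)&(Vs>90)).astype(np.uint8),(210,172,230,190),10))
print("blackish side",blobs((Vs<50).astype(np.uint8),(215,190,245,235),10))
print("bluepuck",circ((h>112)&(h<128)&(S>170),(255,165,290,210),.017,t))
print("greenpuck",circ((h>45)&(h<85)&(S>110),(130,165,170,205),.017,t))
E
```

```text
black side exp top-far edge [230.7 199.5] if 19mm high [230.5 193.2] top-view centre [185.2 184.4]
white side exp top-far edge [218.6 179. ] if 19mm high [218.4 173.1] top-view centre [224.  169.6]
blue side exp top-far edge [235.4 162. ] if 19mm high [235.2 156.6] top-view centre [274.6 181.6]
jar side exp top-far edge [222.4 224.2] if 19mm high [222.1 217.5] top-view centre [146.  181.7]
jar side [([210, 224, 29, 36, 612], [225.0, 240.1]), ([206, 240, 6, 7, 23], [207.6, 243.5])]
blue cap side [([231, 159, 11, 10, 63], [235.3, 163.9])]
white cap side [([210, 172, 20, 18, 209], [218.8, 180.2])]
blackish side [([226, 202, 8, 6, 33], [229.7, 204.4]), ([217, 214, 28, 20, 242], [234.3, 223.2])]
bluepuck ((np.float64(273.0), np.float64(186.5)), [261, 174, 25, 26, 244], array([ 0.5632, -0.1839]))
greenpuck ((np.float64(150.0), np.float64(185.0)), [136, 172, 29, 27, 512], array([0.5736, 0.2352]))
```

View pics/m13.png

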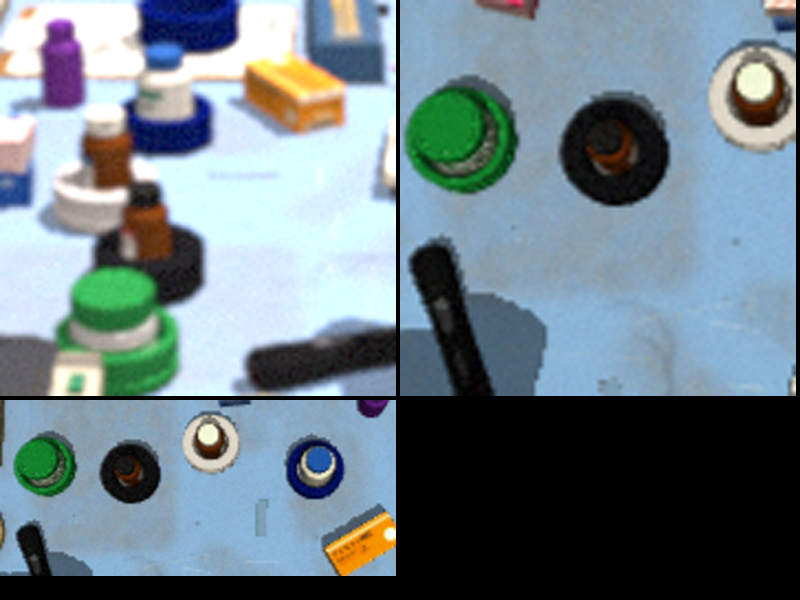

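The final views show all four containers upright in their own pucks. Their cap tops in the side view are within about 1.5 px of the fully seated height, where resting on the lead-in would shift them about 6 px. Pucks, scanner and carton have not moved.

```bash
python3 -c "
from station import r
print(r.finish_job())"
```

```text
the job is handed in; nothing more can be done
None
```

The job is handed in at about 23 s: all four containers stand upright in their own pucks, and the final camera check showed each one fully home.

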